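Select the photometer filter and take the reading

ROBOT

A 7-joint arm with a two-finger parallel gripper is mounted at the origin on a cart in front of the work surface, level with it; the furniture and walls round the work are solid. World frame = base frame: x ahead of the robot, y to its left, z up, the work surface at z = 0. Lengths are in mm, angles in rad, forces in N, time in s.
With the tool pointing down it reaches from about 350 to 900 mm from the base axis. Payload 7.2 kg.
Tool frame: the origin (TCP) lies midway between the tips of the shut fingers; the grasp point (between the pads) lies 19 mm behind it (pinch_z is the distance from the TCP to the grasp point, in mm); z points along the fingers, y is the line along which they close (so a half turn about z gives the same grasp; the last joint's range is limited). The gripper opens to 88 mm and grips with 3 to 60 N. Pads are 20 mm wide; open, the fingers measure 115 mm over their backs; the gripper's body (75 mm by 178 mm) begins 61 mm behind the grasp point.
Start: joints at [-1.288, 0.411, -0.013, 1.596, 0.006, 1.134, -0.082], TCP at [214.79, 586.936, 222.653] pointing down, gripper open.
Joint ranges: [-2.95, 2.95], [-0.29, 1.99], [-1.47, 1.44], [0.14, 2.54], [-1.03, 4.17], [0.13, 1.85], [-2.86, 2.86]. Speed limits (rad/s): [2.39, 2.39, 3.01, 3.01, 3.14, 3.14, 3.14].

INTERFACE

Orientations are given as a unit quaternion [x, y, z, w].
In Python, from plant import * gives the robot as it stands.
- The arm moves only by the tool play_rows, never from a script. Its argument "steps" is a list of rows, each a list of 3 entries, a list of its own where there are three numbers: the turn, a rotation vector about the tool's x, y, z in units of 8 degrees (1.0 is 8 degrees), then the shift along the tool's x, y, z in units of 40 mm (1.0 is 40 mm), then the opening, from -1 (shut) to 1 (fully open). In form: [[[ax, ay, az], [tx, ty, tz], gripper], ...]. A call has 1 to 8 rows; each row shifts and turns the commanded pose from where the row before left it, along the tool's axes as they then stand; what a row does not reach is not made up. A row lasts 1/8 s, in which the tool goes at most 62.5 mm and 10.7 degrees, less where a joint would pass 70% of its speed; a pose out of reach is approached as far as the arm can. A call with a number of a shift or a turn outside -1 to 1 is refused whole. A call with a gripper value outside its range is refused whole. The fingers move at their own pace and stop on an object; "grip_force" is the grip in N (left out, the last holds). Time passes only in rows, so rows that do not move let the fingers close. It gives the time, the measured TCP pose, the force, the opening and the grip force at its end, in the units of the state.
- state(): the state, without advancing time (a new reading comes with each control period).
- get_image(name): name is "scene" or "side" or "wrist"; returns a dict with "image" (400x640x3 uint8, red, green, blue), "K" (3x3 intrinsics, pixels), "R" (3x3) and "t" (3): a world point X has camera coordinates R X + t. Camera axes: x right, y down, z forward; pixel columns grow to the right and rows downward; lengths in mm; the calibration is good to about 2 mm. A picture is of the moment at which its call begins. There is no depth.
- finish_job(): hands the job in; it is judged then, once.
The state is a dict: "time": time; "qpos": joint angles; "joint_vel": joint speeds; "tau": joint torques, N m; "eef_pos": TCP position; "ee_rot": TCP orientation; "ft_force": force on the tool from outside, world axes, zero at the start; "ft_torque": the same for the moment, N m; "grip_width": finger opening in mm; "grip_force": force on a finger pad.
Only numpy, scipy, OpenCV 4.12 (cv2) and the standard library are available. Lean on these libraries where they do the work, as an engineer would, in place of code of your own. Each camera call takes 0.05 s, during which the arm holds its last target. There are 200 camera calls.

TASK

Take a reading of the sample on the bench photometer: push the finger tab of its filter turret round until it clicks in at the mark with three dots, push the light hood shut over the sample vial, and only then press the long read key fully down and let it come up again. Do all of it by pushing with the closed fingertips, gently: nothing is to be pinched or lifted, the vial stays in its well, the small round key is left alone and the things standing around stay where they are.

Things in the scene. Friction and masses are not known exactly. Their poses are not given: they have to be found in the camera images.
- photometer: Bench filter photometer, fixed: light case with a grey sample block at its right, 180 mm deep (x) by 237 mm wide (y), flat deck 70 mm over the worktop. Origin under its middle at worktop height; x to its back (away from the robot, turned up to 0.22 rad), y to its left. On the deck (mm): turret axis x 12, y 45; vial well x 0, y -80; long read key x -68, y -80; small round key x -68, y -16.
- turret_axis (a point): On the turret's upright axis, 20 mm above the deck (the tab point's height). The turret is a black ribbed disc 74 mm across, 11 mm high (hub 15 mm), turning both ways without end stop. It clicks in at six marks 60 degrees apart: 1 to 6 dark dots on the deck 60 to 69 mm from the axis; one at the front, then clockwise from above; three is rear left. It starts at any other, rarely between two.
- tab (a point): Middle of the turret's one upright black fin, 47 mm from the axis, 20 mm above the deck; it is 16 mm long radially with round ends, 9 mm thick along the turning, its top 27 mm above the deck; fingertips 14 mm above the deck clear the disc and push it. It takes about 2.5 N; within about 25 degrees of a mark a spring plunger pulls it in. Over 25 N on it (pinching, forcing) is a fault.
- mark_three (a point): Where the tab point stands when the turret is clicked in at the three dots (same height and radius as the tab point, just inside the dots).
- hood (a joint): Angle of the light hood: 0 shut, 1.5 rad fully open (the start, tipped back on its stop). A black cap 54 x 54 mm, 27 mm high, open below, hinged at its rear edge; when open its outside faces the photometer's back, 28 mm behind the hinge, and it stands 55 mm above the deck. Pushed forward from behind past about 1.0 rad it falls shut; shut means below 0.06. Not over 35 N.
- hood_hinge (a point): Middle of the hood's hinge line, 1 mm above the deck; the hinge runs along the photometer's y axis.
- hood_top (a point): Middle of the outside of the hood's top plate: 28 mm above the deck and 27 mm in front of the hinge when shut.
- read_key_top (a point): Middle of the top of the long read key, a white bar 19 mm (x) by 42 mm (y) standing 6 mm over the deck. It travels 4 mm down on a spring (about 1.6 N to start, 4 N fully down) and comes up by itself.
- read_key (a joint): Travel of the read key in m: 0 up, 0.004 fully down.
- blank_key_top (a point): Middle of the top of the small round key, 16 mm across, standing 6 mm over the deck, 64 mm left of the read key; not to be pressed.
- blank_key (a joint): Travel of the small round key in m: 0 up, 0.004 down; to be left up.
- sample_vial: Loose sample vial with a beige screw cap, 16 mm thick, 42 mm tall, origin at the middle of its foot; it stands 26 mm deep in the well of the sample block, under the hood, its cap 16 mm proud of the deck. It stays there.
- vial_blue: Loose short white vial with a blue cap, 16 mm thick, 34 mm tall, standing on the deck near its back edge beside the sample block (about x 76, y -28); origin at its foot. Leave it.
- spare_vial: Loose spare sample vial with a beige cap, 16 mm thick, 42 mm tall, standing on the deck at its rear left corner (about x 76, y 107); origin at its foot. Leave it.
- dropper_a: Loose brown reagent vial with black cap, 29 mm thick, 70 mm tall, on the worktop left of the photometer; origin at its foot. Leave it.
- dropper_b: Loose white reagent vial with red cap, 27 mm thick, 66 mm tall, on the worktop left of the photometer; origin at its foot. Leave it.
- well (a point): Floor of the sample well, 44 mm above the worktop: where the foot of the sample vial stands.

How it is judged:
By the outcome, as a careful person would: the job done as asked, in the order asked, and still so for the second after the job is handed in, with the robot touching nothing.
It also fails if it takes over 59 s, if anything falls off the work surface, if the arm or the gripper's body presses on something with over 40 N, if the wrist force passes 120 N, or if a joint passes its speed limit or range.

## Working session

There is one attempt and no reset: what is moved stays moved. The work goes in short steps, Python scripts to look and compute and a tool call to move; the robot and the scene stay as the last step left them, time stands still between calls to the robot, and variables do not carry over. Pictures are saved under pics/ and viewed, at most 10 in all, crops included, and the job is handed in when it is done.

Besides the shell and the picture viewer there is one more tool, called after "Call:" in YAML: its name, and indented under it one key for each argument. play_rows: Moves the arm, as the interface text tells. Its arguments: {"type":"object","properties":{"steps":{"type":"array"},"grip_force":{"type":"number"}},"required":["steps"]}

```bash
mkdir -p pics
python3 - <<'E'
from plant import *
import cv2,pickle
s=state();print(s['time'],s['eef_pos'],s['ee_rot'],s['grip_width'])
d={}
for n in('scene','side','wrist'):
    g=get_image(n);d[n]=g;cv2.imwrite(f'pics/{n}0.png',g['image'][:,:,::-1])
    R=g['R'];print(n,(-R.T@g['t']).round(),g['K'][0,0],R[2].round(2))
pickle.dump(d,open('g0.pkl','wb'))
E
```

```text
0.0 [214.64802964 586.45000754 221.82603805] [ 1.74515591e-01  9.84654089e-01 -7.91750924e-04 -8.59184525e-05] 87.5883864205057
scene [ 85. 554. 494.] 490.40166826873485 [ 0.52 -0.7  -0.48]
side [  88. -279.  791.] 500.5882741066024 [ 0.53  0.29 -0.8 ]
wrist [139. 615. 385.] 305.277501571186 [ 0.27 -0.1  -0.96]
```

View pics/scene0.png

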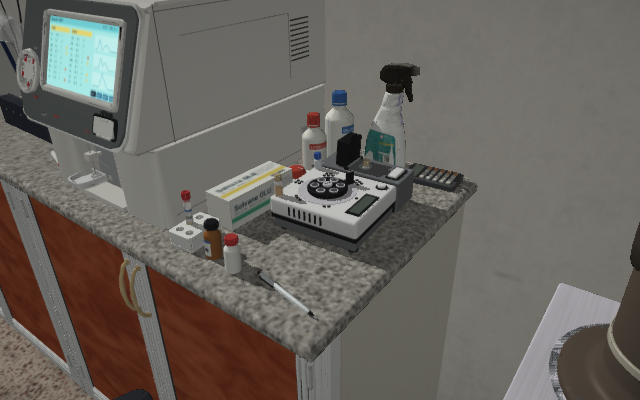

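View pics/side0.png

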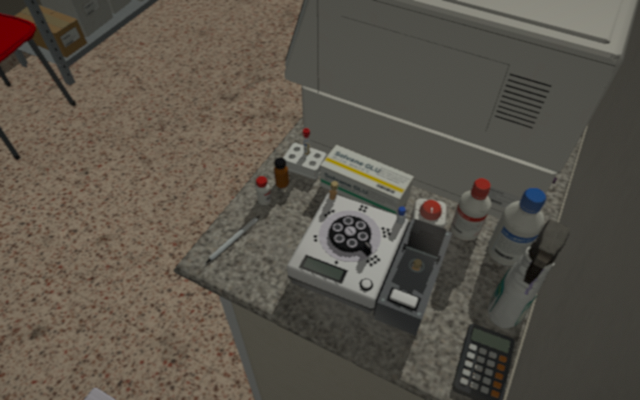

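The scene picture shows the photometer around (340,200), with the hood open at (348,150). In the side picture it is around (365,240), with the tab at about (365,250). I'll enlarge both.

Run:
```python
import cv2
a=cv2.imread('pics/side0.png')[165:335,270:470];b=cv2.imread('pics/scene0.png')[120:260,255:425]
cv2.imwrite('pics/sc.png',cv2.resize(a,None,fx=3.5,fy=3.5,interpolation=cv2.INTER_CUBIC))
cv2.imwrite('pics/bc.png',cv2.resize(b,None,fx=4,fy=4,interpolation=cv2.INTER_CUBIC))
```

```text
(no output)
```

View pics/sc.png

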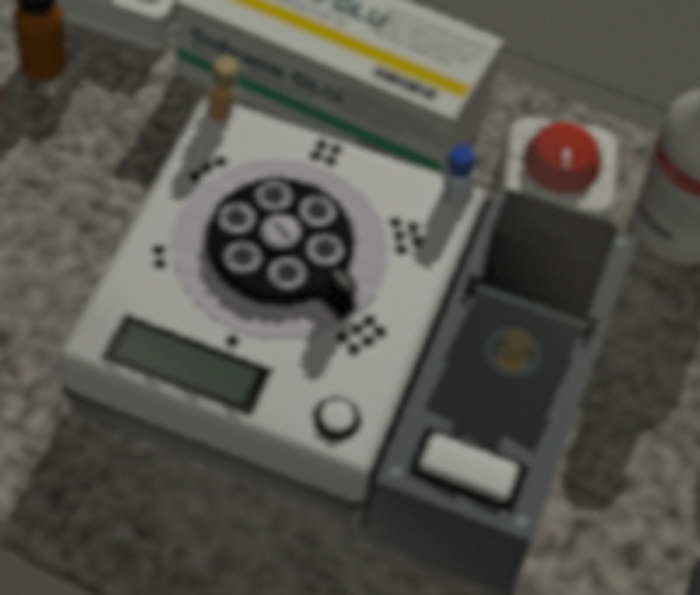

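View pics/bc.png

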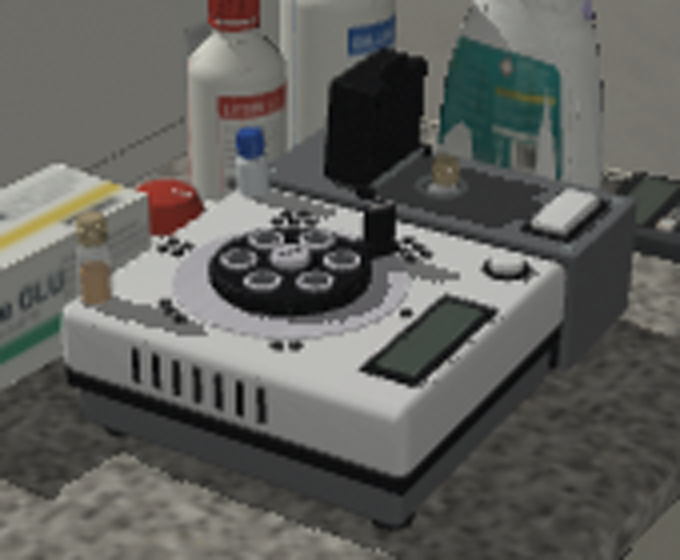

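Side crop: the tab is at (340,290), pointing at the six-dot mark. The hood is open, its plate at (550,255), the read key is at (469,463) and the three dots are at (208,168). In the scene crop the same things are at (378,225), (375,120), (567,210) and (173,311). I'll fit the pose to these.

```bash
cat > h.py <<'E'
import numpy as np,pickle
from scipy.optimize import least_squares
def proj(g,X):
    c=np.asarray(X)@g['R'].T+g['t'];p=c@g['K'].T;return p[:,:2]/p[:,2:]
def mark(k,r=64.5,z=70):
    a=np.radians(180-60*(k-1));return [12+r*np.cos(a),45+r*np.sin(a),z]
def w(P,X):
    X=np.atleast_2d(X).astype(float);c,s=np.cos(P[2]),np.sin(P[2])
    return np.c_[P[0]+c*X[:,0]-s*X[:,1],P[1]+s*X[:,0]+c*X[:,1],X[:,2]]
E
python3 - <<'E'
from h import *
d=pickle.load(open('g0.pkl','rb'))
L=[mark(k) for k in range(1,7)]+[[12,45,85],[-68,-80,76],[-68,-16,76]]
S=np.array([(232,341),(159,257),(208,168),(326,152),(406,236),(361,335),(281,231),(469,463),(337,416)])/3.5+[270,165]
C=np.array([(405,313),(287,345),(173,311),(173,245),(295,218),(413,248),(290,258),(567,210),(508,264)])/4+[255,120]
def f(P,L=L):
    return np.r_[(proj(d['side'],w(P,L))-S).ravel(),(proj(d['scene'],w(P,L))-C).ravel()]
r=least_squares(f,[600,0,0],loss='soft_l1');P=r.x;print(P,f(P).reshape(2,-1,2).round(1).tolist())
np.save('P.npy',P)
tab=[mark(6,47,z) for z in(90,97)]
hd=[[55,-80,125],[55,-53,125],[55,-107,125],[27,-80,71]]
for n,o,k in(('side',(270,165),3.5),('scene',(255,120),4)):
    print(n,((proj(d[n],w(P,tab+hd))-o)*k).round().tolist())
for n,X in(('axis',[12,45,90]),('tab',mark(6,47,90)),('m3',mark(3,47,90)),('hood',[55,-80,125]),('key',[-68,-80,76])):print(n,w(P,X).round(1))
E
```

```text
[ 540.74619892 -135.88018363  144.57510207] [[[-0.8, 1.7], [-2.1, -0.1], [-1.1, -1.6], [0.5, 0.2], [0.6, -0.2], [0.4, 0.2], [0.2, -0.7], [0.0, 0.4], [0.1, -0.8]], [[2.3, 0.3], [-0.3, 1.1], [-2.4, 0.2], [0.7, 0.2], [0.2, -0.3], [-0.3, -0.0], [0.2, -2.0], [0.1, -1.4], [0.1, -1.9]]]
side [[343.0, 288.0], [344.0, 280.0], [567.0, 201.0], [512.0, 182.0], [623.0, 220.0], [531.0, 309.0]]
scene [[380.0, 218.0], [380.0, 204.0], [350.0, 62.0], [322.0, 79.0], [376.0, 45.0], [396.0, 171.0]]
axis [[549.9 -90.2  90. ]]
tab [[ 529.  -132.3   90. ]]
m3 [[570.9 -48.1  90. ]]
hood [[ 600.6 -212.3  125. ]]
key [[ 477.8 -219.9   76. ]]
```

Run:
```python
from h import *
d=pickle.load(open('g0.pkl','rb'))
L=[mark(k,60 if k<4 else 64.5) for k in range(1,7)]+[[12,45,85],[-68,-80,76],[-68,-16,76]]
S=np.array([(232,341),(159,257),(208,168),(326,152),(406,236),(361,335),(281,231),(469,463),(337,416)])/3.5+[270,165]
C=np.array([(405,313),(287,345),(173,311),(173,245),(295,218),(413,248),(290,258),(567,210),(508,264)])/4+[255,120]
def f(P):
    return np.r_[(proj(d['side'],w(P,L))-S).ravel(),(proj(d['scene'],w(P,L))+P[3:]-C).ravel(),P[3:]*.3]
r=least_squares(f,[540,-136,.06,0,0],loss='soft_l1');P=r.x;print(P,f(P)[:-2].reshape(2,-1,2).round(1).tolist())
np.save('P.npy',P[:3])
for n,X in(('axis',[12,45,90]),('tab',mark(6,47,90)),('m3',mark(3,47,90)),('hood',[55,-80,125]),('key',[-68,-80,76]),('blue',[76,-28,104]),('spare',[76,107,112])):print(n,w(P,X).round(1))
def tri(s,c):
    h=lambda X:np.r_[proj(d['side'],[X])[0]-s,proj(d['scene'],[X])[0]+P[3:]-c]
    r=least_squares(h,[600,-200,150]);return r.x.round(),round(r.cost,1)
for n,s,c in(('redcap',(482,183),(313,114)),('bluecap',(534,194),(339,93)),('spray',(552,236),(400,68)),('button',(431,208),(296,168)),('boxcorner front right top',(398,208),(290,174)),('boxtop backleft',(335,150),(262,163)),('droppA',(281,162),(211,221)),('droppB',(262,182),(232,237))):print(n,tri(s,c))
```

```text
[ 5.40215225e+02 -1.35494109e+02  6.51384432e-02 -2.40210073e-01
  4.17604581e-01] [[[-0.0, -0.1], [0.1, -0.1], [-0.1, 0.2], [0.0, 0.3], [0.2, -0.1], [0.1, 0.3], [-0.1, -0.5], [-0.1, 0.5], [-0.1, -0.6]], [[0.1, 0.3], [-0.2, 0.4], [-0.2, 0.2], [0.6, 0.8], [0.0, 0.3], [-0.4, 0.5], [0.1, -1.4], [-0.0, -0.9], [0.0, -1.4]]]
axis [[549.3 -89.8  90. ]]
tab [[ 528.5 -132.    90. ]]
m3 [[570.1 -47.7  90. ]]
hood [[ 600.3 -211.7  125. ]]
key [[ 477.6 -219.8   76. ]]
blue [[ 617.9 -158.5  104. ]]
spare [[609.1 -23.8 112. ]]
redcap (array([ 711., -260.,  136.]), np.float64(0.1))
bluecap (array([ 699., -342.,  165.]), np.float64(0.4))
spray (array([ 568., -374.,  234.]), np.float64(2.9))
button (array([ 704., -189.,   33.]), np.float64(0.5))
boxcorner front right top (array([ 670., -134.,   46.]), np.float64(10.4))
boxtop backleft (array([644., -10., 140.]), np.float64(49.8))
droppA (array([646., 107.,  69.]), np.float64(0.2))
droppB (array([588., 116.,  63.]), np.float64(0.5))
```

The fit is within 0.5 px in the side view and about 1.4 px in the scene view. The tab is clicked in at six, so mark three is 180° round, and I'll push clockwise along the front and left. The way is clear on that side.

```bash
cat >> h.py <<'E'
def goto(st,xyz,psi=None):
    """turn (units of 8deg about tool z) and shift (units of 40mm in current tool axes)"""
    from scipy.spatial.transform import Rotation as R
    M=R.from_quat(st['ee_rot']).as_matrix();y=np.degrees(np.arctan2(M[1,0],M[0,0]))
    print('now',np.round(st['eef_pos'],1),'yaw',y.round(1),'tilt',M[2].round(3),'F',np.round(st['ft_force'],1),'t',st['time'])
    print('shift',(M.T@(np.array(xyz)-st['eef_pos'])/40).round(2),'turn',None if psi is None else round(((y-psi+180)%360-180)/8,2))
def fing(phi,off,z):
    "finger place behind a tab at angle phi (deg, photometer frame), off mm ccw"
    P=np.load('P.npy');a=np.radians(phi)
    p=[12+47*np.cos(a)-off*np.sin(a),45+47*np.sin(a)+off*np.cos(a),z]
    return w(P,p)[0],phi-90+np.degrees(P[2])
E
python3 - <<'E'
from h import *
from plant import *
p,y=fing(-120,22,84);print(p,y)
goto(state(),[p[0],p[1],160],y)
E
```

```text
[ 548.18809406 -141.69147296   84.        ] -206.26784211780696
now [214.7 586.6 222. ] yaw 159.9 tilt [-0.    -0.001 -1.   ] F [ 0.  -1.  -0.6] t 0.15
shift [-14.09 -14.23   1.57] turn 0.77
```

Call:
play_rows:
  steps:
    - [[0, 0, 0], [-0.45, -0.45, 0], -1]
    - [[0, 0, 0], [-0.9, -0.9, 0], -1]
    - [[0, 0, 0], [-0.9, -0.9, 0], -1]
    - [[0, 0, 0], [-0.9, -0.9, 0], -1]
    - [[0, 0, 0], [-0.9, -0.9, 0], -1]
    - [[0, 0, 0], [-0.9, -0.9, 0], -1]
    - [[0, 0, 0], [-0.9, -0.9, 0], -1]
    - [[0, 0, 0], [-0.9, -0.9, 0], -1]
  grip_force: 10

```text
time: 1.15
eef_pos: [376.0, 238.9, 222.7]
ee_rot: [0.175, 0.985, 0.0, 0.0]
ft_force: [0.9, 0.9, -0.2]
grip_width: 11.5
grip_force: 0.0
```

Call:
play_rows:
  steps:
    - [[0, 0, 0], [-0.9, -0.9, 0], -1]
    - [[0, 0, 0], [-0.9, -0.9, 0], -1]
    - [[0, 0, 0], [-0.9, -0.9, 0], -1]
    - [[0, 0, 0], [-0.9, -0.9, 0], -1]
    - [[0, 0, 0], [-0.9, -0.9, 0], -1]
    - [[0, 0, 0], [-0.9, -0.9, 0], -1]
    - [[0, 0, 0], [-0.9, -0.9, 0], -1]
    - [[0, 0, 0], [-0.4, -0.4, 0], -1]

```text
time: 2.15
eef_pos: [535.5, -106.3, 222.5]
ee_rot: [0.176, 0.984, -0.001, 0.0]
ft_force: [0.5, 0.1, 0.2]
grip_width: 0.5
grip_force: 0.0
```

Run:
```python
from h import *
from plant import *
p,y=fing(-120,22,84)
s=state();goto(s,[p[0],p[1],105],y);print(s['grip_width'],np.round(s['qpos'],2))
```

```text
now [ 535.5 -106.3  222.5] yaw 159.7 tilt [-0.    -0.001 -1.   ] F [0.5 0.1 0.2] t 2.15
shift [-0.6  -0.72  2.94] turn 0.75
0.4716136379657934 [-0.28  0.29  0.48  1.82 -0.15  1.07  1.47]
```

Call:
play_rows:
  steps:
    - [[0, 0, 0], [-0.25, -0.4, 0.4], -1]
    - [[0, 0, 0.75], [0, 0, 0.8], -1]
    - [[0, 0, 0], [0, 0, 0.8], -1]
    - [[0, 0, 0], [0, 0, 0.6], -1]
    - [[0, 0, 0], [0, 0, 0.1], -1]
    - [[0, 0, 0], [0, 0, 0], -1]

```text
time: 2.9
eef_pos: [539.2, -121.8, 115.0]
ee_rot: [0.226, 0.974, -0.0, 0.0]
ft_force: [0.8, 0.7, -0.3]
grip_width: 0.2
grip_force: 0.0
```

Run:
```python
from h import *
from plant import *
import cv2
p,y=fing(-120,22,84.5)
s=state();goto(s,p,y)
o=[]
for n,(r,c) in(('side',(165,270)),('scene',(105,255))):
    g=get_image(n);a=g['image'][r:r+150,c:c+170,::-1]
    o.append(cv2.resize(a,None,fx=2.35,fy=2.35,interpolation=cv2.INTER_CUBIC))
cv2.imwrite('pics/p1.png',np.hstack(o))
```

```text
now [ 539.2 -121.8  115. ] yaw 153.9 tilt [-0. -0. -1.] F [ 0.8  0.7 -0.3] t 2.9
shift [-0.42 -0.35  0.76] turn 0.02
```

View pics/p1.png

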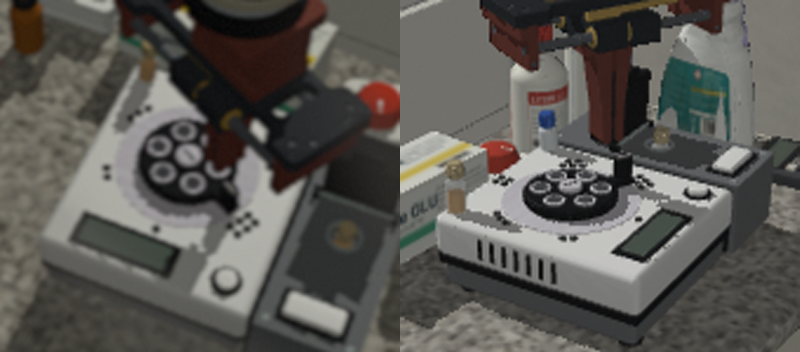

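The fingers are above the disc just rear-right of the tab (side crop (220,165), scene crop (605,145)). Nothing has been disturbed. I'll go to the start point and down.

Call:
play_rows:
  steps:
    - [[0, 0, 0], [-0.42, -0.35, 0], -1]
    - [[0, 0, 0], [0, 0, 0], -1]
    - [[0, 0, 0], [0, 0, 0.4], -1]
    - [[0, 0, 0], [0, 0, 0.36], -1]
    - [[0, 0, 0], [0, 0, 0], -1]
    - [[0, 0, 0], [0, 0, 0], -1]

```text
time: 3.75
eef_pos: [547.8, -141.5, 84.0]
ee_rot: [0.226, 0.974, -0.0, -0.0]
ft_force: [0.1, -0.3, -0.2]
grip_width: 0.6
grip_force: 0.0
```

Run:
```python
from h import *
from plant import *
p,y=fing(-120,14.5,84.5);goto(state(),p,y)
# per-row 6deg step along the arc, in tool axes
for st in(6,):
    p0,y0=fing(0,14.5,84);p1,_=fing(-st,14.5,84);d=p1-p0;a=np.radians(y0)
    print(d@[np.cos(a),np.sin(a),0]/40,d@[np.sin(a),-np.cos(a),0]/40)
```

```text
now [ 547.8 -141.5   84. ] yaw 153.9 tilt [ 0.001 -0.    -1.   ] F [ 0.1 -0.3 -0.2] t 3.75
shift [ 0.18 -0.   -0.01] turn 0.02
0.12480675726849347 -0.03145479499224303
```

Call:
play_rows:
  steps:
    - [[0, 0, 0], [0.09, 0, 0], -1]
    - [[0, 0, 0], [0.08, 0, 0], -1]
    - [[0, 0, 0.75], [0.125, -0.031, 0], -1]
    - [[0, 0, 0.75], [0.125, -0.031, 0], -1]
    - [[0, 0, 0.75], [0.125, -0.031, 0], -1]
    - [[0, 0, 0.75], [0.125, -0.031, 0], -1]
    - [[0, 0, 0.75], [0.125, -0.031, 0], -1]
    - [[0, 0, 0.75], [0.125, -0.031, 0], -1]

```text
time: 4.75
eef_pos: [514.6, -124.5, 84.5]
ee_rot: [0.517, 0.856, 0.0, 0.0]
ft_force: [-0.0, -0.4, -0.4]
grip_width: -0.1
grip_force: 0.0
```

Run:
```python
from h import *
from plant import *
p,y=fing(-156,14.5,84);goto(state(),p,y)
```

```text
now [ 514.6 -124.5   84.5] yaw 117.7 tilt [ 0.     0.001 -1.   ] F [-0.  -0.4 -0.4] t 4.75
shift [ 0.   -0.    0.01] turn -0.0
```

Call:
play_rows:
  steps:
    - [[0, 0, 0.75], [0.125, -0.031, 0], -1]
    - [[0, 0, 0.75], [0.125, -0.031, 0], -1]
    - [[0, 0, 0.75], [0.125, -0.031, 0], -1]
    - [[0, 0, 0.75], [0.125, -0.031, 0], -1]
    - [[0, 0, 0.75], [0.125, -0.031, 0], -1]
    - [[0, 0, 0.75], [0.125, -0.031, 0], -1]
    - [[0, 0, 0.75], [0.125, -0.031, 0], -1]
    - [[0, 0, 0.75], [0.125, -0.031, 0], -1]

```text
time: 5.75
eef_pos: [500.3, -87.2, 84.5]
ee_rot: [0.821, 0.571, 0.0, -0.0]
ft_force: [-0.6, -0.4, 0.1]
grip_width: 0.4
grip_force: 0.5
```

Run:
```python
from h import *
from plant import *
import cv2
p,y=fing(-204,14.5,84);s=state();goto(s,p,y);print(np.round(s['qpos'],2))
o=[]
for n,(r,c) in(('side',(165,270)),('scene',(105,255))):
    g=get_image(n);a=g['image'][r:r+150,c:c+170,::-1]
    o.append(cv2.resize(a,None,fx=2.35,fy=2.35,interpolation=cv2.INTER_CUBIC))
cv2.imwrite('pics/p2.png',np.hstack(o))
```

```text
now [500.3 -87.2  84.5] yaw 69.7 tilt [ 0.  0. -1.] F [-0.6 -0.4  0.1] t 5.75
shift [ 0.   -0.    0.01] turn -0.01
[-0.57  0.51  0.85  2.06 -0.53  0.81  0.25]
```

View pics/p2.png

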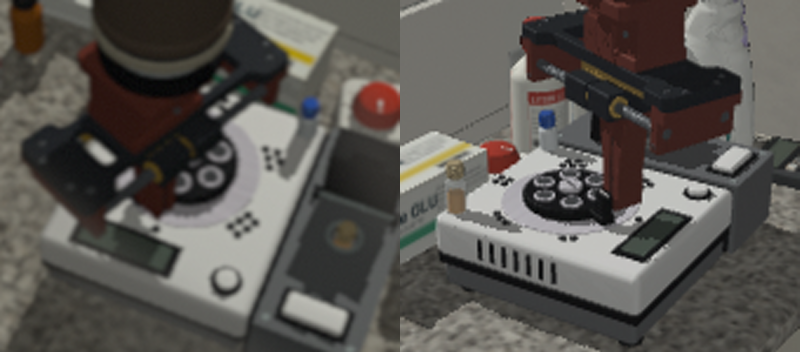

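In the scene crop the tab at (602,205) is just ahead of the fingers, between marks one and two. That is as planned, so I'll go on.

Call:
play_rows:
  steps:
    - [[0, 0, 0.75], [0.125, -0.031, 0], -1]
    - [[0, 0, 0.75], [0.125, -0.031, 0], -1]
    - [[0, 0, 0.75], [0.125, -0.031, 0], -1]
    - [[0, 0, 0.75], [0.125, -0.031, 0], -1]
    - [[0, 0, 0.75], [0.125, -0.031, 0], -1]
    - [[0, 0, 0.75], [0.125, -0.031, 0], -1]
    - [[0, 0, 0.75], [0.125, -0.031, 0], -1]
    - [[0, 0, 0.75], [0.125, -0.031, 0], -1]

```text
time: 6.85
eef_pos: [518.1, -51.6, 84.2]
ee_rot: [0.982, 0.19, -0.001, -0.001]
ft_force: [-1.8, -0.7, 1.3]
grip_width: 0.4
grip_force: 0.9
```

Call:
play_rows:
  steps:
    - [[0, 0, 0.75], [0.125, -0.031, 0], -1]
    - [[0, 0, 0.75], [0.125, -0.031, 0], -1]
    - [[0, 0, 0.75], [0.125, -0.031, 0], -1]
    - [[0, 0, 0.75], [0.125, -0.031, 0], -1]
    - [[0, 0, 0.75], [0.125, -0.031, 0], -1]
    - [[0, 0, 0.75], [0.125, -0.031, 0], -1]
    - [[0, 0, 0], [0, 0, 0], -1]
    - [[0, 0, 0], [0, 0, 0], -1]

```text
time: 7.85
eef_pos: [547.0, -41.0, 84.2]
ee_rot: [0.993, -0.121, -0.0, -0.0]
ft_force: [-0.4, 0.5, -0.3]
grip_width: 0.6
grip_force: 0.0
```

Run:
```python
from h import *
from plant import *
import cv2
p,y=fing(-288,14.5,84);s=state();goto(s,p,y);print(np.round(s['qpos'],2))
o=[]
for n,(r,c) in(('side',(165,270)),('scene',(105,255))):
    g=get_image(n);a=g['image'][r:r+150,c:c+170,::-1]
    o.append(cv2.resize(a,None,fx=2.35,fy=2.35,interpolation=cv2.INTER_CUBIC))
cv2.imwrite('pics/p3.png',np.hstack(o))
```

```text
now [547.  -41.   84.2] yaw -13.9 tilt [-0. -0. -1.] F [-0.4  0.5 -0.3] t 7.85
shift [-0.01 -0.01  0.  ] turn 0.04
[-0.81  0.78  1.19  1.97 -0.87  1.03 -1.02]
```

View pics/p3.png

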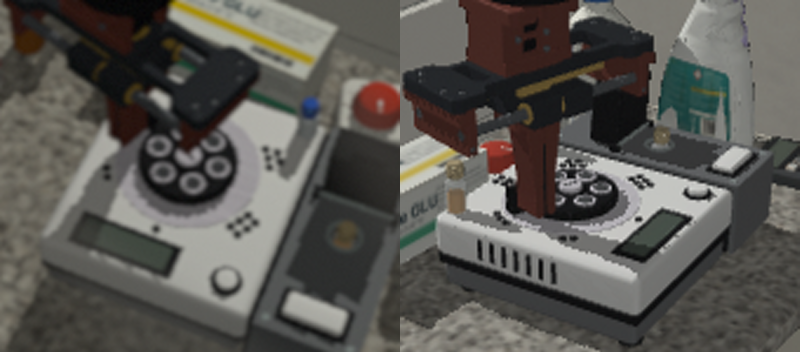

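The fingers stand at the left of the turret and hide the tab. The force is near zero. I'll back off, lift, then check.

Call:
play_rows:
  steps:
    - [[0, 0, 0], [-0.15, 0, 0], -1]
    - [[0, 0, 0], [0, 0, -0.5], -1]
    - [[0, 0, -1], [0, 0, -0.9], -1]
    - [[0, 0, -1], [0, 0, -0.9], -1]
    - [[0, 0, -1], [0, 0, -0.8], -1]
    - [[0, 0, -1], [0, 0, 0], -1]
    - [[0, 0, -1], [0, 0, 0], -1]
    - [[0, 0, -1], [0, 0, 0], -1]

```text
time: 8.95
eef_pos: [541.5, -39.8, 209.7]
ee_rot: [0.956, 0.294, 0.001, 0.0]
ft_force: [-0.0, -1.3, 0.0]
grip_width: 0.6
grip_force: 0.0
```

Call:
play_rows:
  steps:
    - [[0, 0, -1], [0, 0, 0], -1]
    - [[0, 0, -1], [0, 0, 0], -1]
    - [[0, 0, -1], [0, 0, 0], -1]
    - [[0, 0, -1], [0, 0, 0], -1]
    - [[0, 0, -1], [0, 0, 0], -1]
    - [[0, 0, -1], [0, 0, 0], -1]
    - [[0, 0, -1], [0, 0, 0], -1]
    - [[0, 0, -0.3], [0, 0, 0], -1]

```text
time: 9.95
eef_pos: [541.6, -40.0, 209.4]
ee_rot: [0.693, 0.721, 0.001, 0.0]
ft_force: [0.0, 0.1, -0.7]
grip_width: 0.6
grip_force: 0.0
```

Run:
```python
from h import *
from plant import *
P=np.load('P.npy')
p=w(P,[79,-80,200])[0];s=state();goto(s,p,93.7);print(np.round(s['qpos'],2))
```

```text
now [541.6 -40.  209.4] yaw 92.3 tilt [ 0.     0.001 -1.   ] F [ 0.   0.1 -0.7] t 9.95
shift [-4.33  1.89  0.24] turn -0.17
[-0.71  0.38  0.9   1.86 -0.34  1.07  0.37]
```

Call:
play_rows:
  steps:
    - [[0, 0, -0.17], [-0.6, 0.27, 0], -1]
    - [[0, 0, 0], [-0.8, 0.35, 0], -1]
    - [[0, 0, 0], [-0.8, 0.35, 0], -1]
    - [[0, 0, 0], [-0.8, 0.35, 0], -1]
    - [[0, 0, 0], [-0.8, 0.35, 0], -1]
    - [[0, 0, 0], [-0.5, 0.2, 0], -1]
    - [[0, 0, 0], [0, 0, 0], -1]
    - [[0, 0, 0], [0, 0, 0], -1]

```text
time: 10.95
eef_pos: [626.3, -205.8, 208.4]
ee_rot: [0.684, 0.729, 0.0, -0.0]
ft_force: [0.5, 0.5, 1.2]
grip_width: 0.3
grip_force: 0.0
```

Run:
```python
from h import *
from plant import *
import cv2
P=np.load('P.npy')
p=w(P,[79,-80,105])[0];s=state();goto(s,p,93.7);print(np.round(s['qpos'],2))
o=[]
for n,(r,c) in(('side',(165,270)),('scene',(105,255))):
    g=get_image(n);a=g['image'][r:r+150,c:c+170,::-1]
    o.append(cv2.resize(a,None,fx=2.35,fy=2.35,interpolation=cv2.INTER_CUBIC))
cv2.imwrite('pics/p4.png',np.hstack(o))
```

```text
now [ 626.3 -205.8  208.4] yaw 93.6 tilt [ 0. -0. -1.] F [0.5 0.5 1.2] t 10.95
shift [-0.11 -0.06  2.58] turn -0.01
[-0.29  0.59  0.83  1.56 -0.46  1.19  0.69]
```

View pics/p4.png

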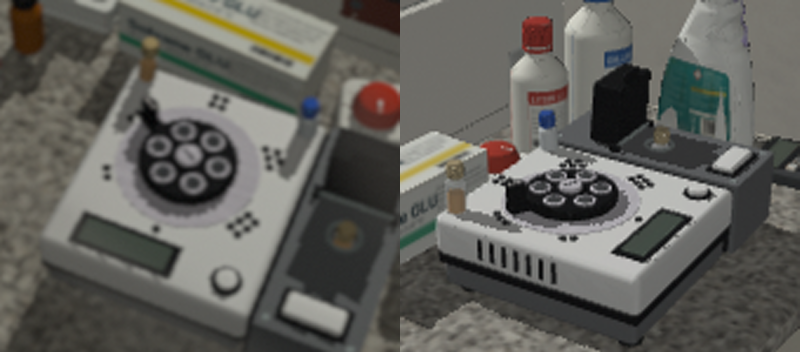

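The tab now stands at the three dots (side crop (150,115), scene crop (516,195)). I'll compare it with the predicted pixel, then lower the fingers behind the hood.

Call:
play_rows:
  steps:
    - [[0, 0, 0], [-0.11, -0.05, 0.3], -1]
    - [[0, 0, 0], [0, 0, 0.6], -1]
    - [[0, 0, 0], [0, 0, 0.6], -1]
    - [[0, 0, 0], [0, 0, 0.6], -1]
    - [[0, 0, 0], [0, 0, 0.48], -1]
    - [[0, 0, 0], [0, 0, 0], -1]
    - [[0, 0, 0], [0, 0, 0], -1]

```text
time: 11.92
eef_pos: [625.1, -211.4, 105.7]
ee_rot: [0.684, 0.729, 0.0, 0.0]
ft_force: [-0.2, -0.2, 0.4]
grip_width: 0.3
grip_force: 0.0
```

Run:
```python
from h import *
from plant import *
P=np.load('P.npy');d=pickle.load(open('g0.pkl','rb'))
for a in(50,60,70):
  r=np.radians(a);X=[12+47*np.cos(r),45+47*np.sin(r),97]
  print(a,((proj(d['side'],w(P,X))-[270,165])*2.35).round(),((proj(d['scene'],w(P,X))-[255,105])*2.35+[400,0]).round())
p=w(P,[47,-80,105])[0];s=state();goto(s,p,93.7)
```

```text
50 [[160.  98.]] [[512. 178.]]
60 [[150. 103.]] [[516. 182.]]
70 [[142. 109.]] [[522. 186.]]
now [ 625.1 -211.4  105.7] yaw 93.7 tilt [-0.     0.001 -1.   ] F [-0.2 -0.2  0.4] t 11.925
shift [ 0.03 -0.82  0.02] turn -0.01
```

The tab matches 60° in both views, so it is clicked in. Now I'll push the hood slowly.

Call:
play_rows:
  steps:
    - [[0, 0, 0], [0, -0.07, 0], -1]
    - [[0, 0, 0], [0, -0.07, 0], -1]
    - [[0, 0, 0], [0, -0.07, 0], -1]
    - [[0, 0, 0], [0, -0.07, 0], -1]
    - [[0, 0, 0], [0, -0.06, 0], -1]
    - [[0, 0, 0], [0, -0.06, 0], -1]
    - [[0, 0, 0], [0, -0.06, 0], -1]
    - [[0, 0, 0], [0, -0.06, 0], -1]

```text
time: 12.92
eef_pos: [604.2, -212.4, 105.2]
ee_rot: [0.684, 0.729, 0.0, 0.0]
ft_force: [1.1, -1.0, 0.9]
grip_width: 0.3
grip_force: 0.4
```

Call:
play_rows:
  steps:
    - [[0, 0, 0], [0, -0.06, 0], -1]
    - [[0, 0, 0], [0, -0.06, 0], -1]
    - [[0, 0, 0], [0, -0.06, 0], -1]
    - [[0, 0, 0], [0, -0.06, 0], -1]
    - [[0, 0, 0], [0, -0.06, 0], -1]
    - [[0, 0, 0], [0, -0.06, 0], -1]
    - [[0, 0, 0], [0, 0, 0], -1]
    - [[0, 0, 0], [0, 0, 0], -1]

```text
time: 13.92
eef_pos: [589.5, -213.3, 104.8]
ee_rot: [0.684, 0.729, -0.0, -0.0]
ft_force: [0.3, 0.0, 0.3]
grip_width: 0.3
grip_force: 0.0
```

Run:
```python
from h import *
from plant import *
import cv2
P=np.load('P.npy')
p=w(P,[-68,-80,105])[0];s=state();goto(s,p,93.7)
o=[]
for n,(r,c) in(('side',(165,270)),('scene',(105,255))):
    g=get_image(n);a=g['image'][r:r+150,c:c+170,::-1]
    o.append(cv2.resize(a,None,fx=2.35,fy=2.35,interpolation=cv2.INTER_CUBIC))
cv2.imwrite('pics/p5.png',np.hstack(o))
```

```text
now [ 589.5 -213.3  104.8] yaw 93.7 tilt [ 0. -0. -1.] F [0.3 0.  0.3] t 13.925
shift [ 0.02 -2.8  -0.  ] turn -0.0
```

View pics/p5.png

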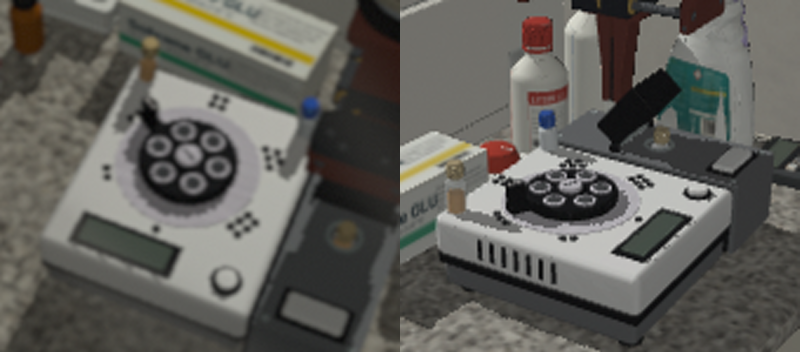

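In the scene crop the hood (640,105) is about half way and the contact force is gone, so it should be falling. I have one picture left, so from here I'll check with image code: how much dark hood stands above its shut outline in the scene view.

Call:
play_rows:
  steps:
    - [[0, 0, 0], [0, -0.06, 0], -1]
    - [[0, 0, 0], [0, -0.06, 0], -1]
    - [[0, 0, 0], [0, 0, 0], -1]
    - [[0, 0, 0], [0, 0, 0], -1]
    - [[0, 0, 0], [0, 0, 0], -1]
    - [[0, 0, 0], [0, 0, 0], -1]

```text
time: 14.78
eef_pos: [584.9, -213.6, 105.0]
ee_rot: [0.684, 0.729, 0.0, -0.0]
ft_force: [1.1, 0.5, 0.4]
grip_width: 0.5
grip_force: 0.0
```

```bash
cat >> h.py <<'E'
def hoodfit(g):
    "compare dark pixels with the projected hood box at each angle"
    import cv2
    P=np.load('P.npy');dark=(g['image'].max(2)<38)
    best=[]
    for th in np.arange(0,1.51,.05):
        Q=[]
        for s in(0,54):
            for h in(0,27):
                for y in(-53,-107):
                    Q.append([27-s*np.cos(th)+h*np.sin(th),y,71+s*np.sin(th)+h*np.cos(th)])
        q=proj(g,w(P,Q)).astype(np.float32)
        m=np.zeros(dark.shape,np.uint8);cv2.fillConvexPoly(m,cv2.convexHull(q).astype(int),1);m=m>0
        best.append(((m&dark)[90:210,320:420].sum()/(m|dark)[90:210,320:420].sum(),round(th,2)))
    return sorted(best)[::-1][:3]
E
python3 - <<'E'
from h import *
from plant import *
d=pickle.load(open('g0.pkl','rb'));print(hoodfit(d['scene']))
g=get_image('scene');print(hoodfit(g))
c=cv2.resize(g['image'][100:220,320:440,::-1],None,fx=5,fy=5,interpolation=2) if 0 else None
s=state();P=np.load('P.npy');goto(s,w(P,[-68,-80,105])[0],93.7)
u,v=proj(g,w(P,[0,-80,112]))[0].astype(int);print(u,v)
gr=g['image'].mean(2).astype(int)
print(gr[v-14:v+22:2,u-24:u+26:2])
E
```

```text
[(np.float64(0.4668079096045198), np.float64(1.45)), (np.float64(0.4645115952213633), np.float64(1.5)), (np.float64(0.448300283286119), np.float64(1.4))]
[(np.float64(0.3255378858746492), np.float64(0.0)), (np.float64(0.3167992512868507), np.float64(0.05)), (np.float64(0.2970387243735763), np.float64(0.1))]
now [ 584.9 -213.6  105. ] yaw 93.7 tilt [ 0. -0. -1.] F [ 0.4 -0.5 -0. ] t 14.825
shift [ 0.02 -2.69  0.  ] turn -0.0
366 146
[[ 49  38  32  38  38  32  35  36 117 118 119 117 116  73  54  58  57  57
   66  82 111 134 131 129 130]
 [110  37  31  39  39  33  34  28 119 118 119 120 119  66  56  56  59  57
   58  61  68  69  73 111 128]
 [120  38  30  38  38  34  34  28 118 118 118 119 118  54  57  53  59  57
   57  88  99  77  83  74  65]
 [122  39  31  39  38  35  34  27 118 118 119 118 118  56  58  59  56  52
   56  63  72  72  73  74  77]
 [120  38  27  38  37  32  35 116 119 117 119 119  50  57  58  54  53  54
   55  56  56  72  72  70  74]
 [122  38  30  38  37  35  34 119 119 119 119 120  60  56  56  58  54  53
   58  59  61  69  70  68  71]
 [123  38  28  38  37  35  34 118 
[... 526 characters left out ...]
16  15  14  15  16  14  15  15  15  15
   16  14  16  99 105  96 124]
 [ 92  93  92  28  25  25  25  25  24  17  15  15  14  13  13  14  16  14
   15  15  16  82  81  83 125]
 [ 92  92  92  16  15  16  18  21  18  23  13  14  17  14  16  14  15  14
   15  13  17  85  67  59 126]
 [ 94  93  92  18  15  15  15  13  16  16  14  17  17  14  16  14  14  14
   14  14  18  88  74  61 126]
 [ 93  93  92  16  15  16  17  17  16  16  16  16  15  17  15  14  15  17
   14  12  20  98 103  93 126]
 [ 92  94  92  15  15  16  16  17  16  17  16  14  16  16  12  15  13  14
   16  14  21  93  93  94  97]
 [ 92  64  49  18  15  14  17  15  16  17  16  16  16  14  17  15  15  15
   15  16  34  53  53  53  53]]
```

The hood reads as shut: the dark box matches angle 0. I'll lift, move over the read key, and view the last picture before pressing.

Call:
play_rows:
  steps:
    - [[0, 0, 0], [0, 0, -0.4], -1]
    - [[0, 0, 0], [0, -0.3, -0.3], -1]
    - [[0, 0, 0], [0, -0.6, 0], -1]
    - [[0, 0, 0], [0, -0.6, 0], -1]
    - [[0, 0, 0], [0, -0.6, 0], -1]
    - [[0, 0, 0], [0, -0.57, 0], -1]
    - [[0, 0, 0], [0, 0, 0], -1]
    - [[0, 0, 0], [0, 0, 0], -1]

```text
time: 15.82
eef_pos: [479.2, -220.3, 133.7]
ee_rot: [0.684, 0.729, 0.001, 0.001]
ft_force: [0.1, -0.0, -0.6]
grip_width: -0.0
grip_force: 0.0
```

Run:
```python
from h import *
from plant import *
import cv2
P=np.load('P.npy')
s=state();goto(s,w(P,[-68,-80,80])[0],93.7)
o=[]
for n,(r,c) in(('side',(175,300)),('scene',(105,290))):
    g=get_image(n);a=g['image'][r:r+150,c:c+140,::-1]
    o.append(cv2.resize(a,None,fx=2.8,fy=2.8,interpolation=cv2.INTER_CUBIC))
    th=[[27-54*np.cos(t)+27*np.sin(t),y,71+54*np.sin(t)+27*np.cos(t)] for t in(0,.1) for y in(-53,-107)]
    print(n,((proj(g,w(P,th))-[c,r])*2.8).round().tolist())
cv2.imwrite('pics/p6.png',np.hstack(o))
```

```text
now [ 479.2 -220.3  133.7] yaw 93.7 tilt [ 0.     0.002 -1.   ] F [ 0.1 -0.  -0.6] t 15.825
shift [ 0.02 -0.04  1.34] turn -0.0
side [[274.0, 250.0], [365.0, 284.0], [277.0, 241.0], [368.0, 275.0]]
scene [[230.0, 158.0], [265.0, 130.0], [226.0, 150.0], [261.0, 123.0]]
```

View pics/p6.png

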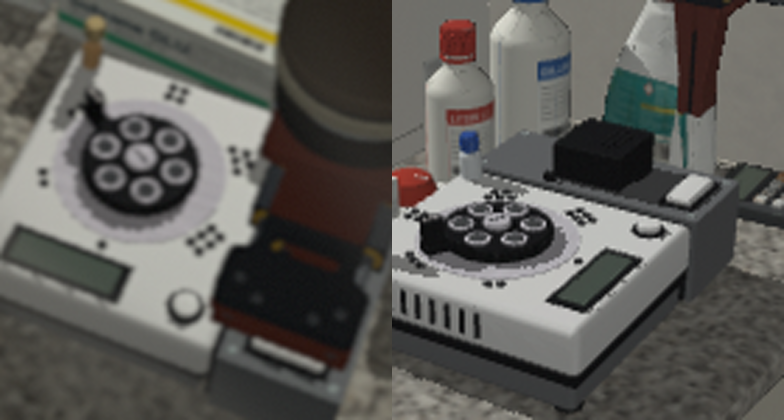

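The hood is flat shut: its front top corners at about (621,158) and (656,131) match angle 0. The tab is at three and both keys are up. Now I'll press the read key.

Call:
play_rows:
  steps:
    - [[0, 0, 0], [0.02, -0.04, 0.4], -1]
    - [[0, 0, 0], [0, 0, 0.5], -1]
    - [[0, 0, 0], [0, 0, 0.3], -1]
    - [[0, 0, 0], [0, 0, 0.14], -1]
    - [[0, 0, 0], [0, 0, 0], -1]
    - [[0, 0, 0], [0, 0, 0], -1]

```text
time: 16.68
eef_pos: [477.0, -220.0, 79.8]
ee_rot: [0.684, 0.729, 0.0, 0.0]
ft_force: [-0.2, 0.7, 0.2]
grip_width: 0.7
grip_force: 0.0
```

Call:
play_rows:
  steps:
    - [[0, 0, 0], [0, 0, 0.04], -1]
    - [[0, 0, 0], [0, 0, 0.04], -1]
    - [[0, 0, 0], [0, 0, 0.03], -1]
    - [[0, 0, 0], [0, 0, 0.03], -1]
    - [[0, 0, 0], [0, 0, 0], -1]
    - [[0, 0, 0], [0, 0, 0], -1]

```text
time: 17.42
eef_pos: [476.9, -219.8, 73.9]
ee_rot: [0.684, 0.729, 0.0, 0.0]
ft_force: [1.3, 1.9, 4.3]
grip_width: 0.2
grip_force: 1.6
```

Call:
play_rows:
  steps:
    - [[0, 0, 0], [0, 0, 0.03], -1]
    - [[0, 0, 0], [0, 0, 0.03], -1]
    - [[0, 0, 0], [0, 0, 0], -1]
    - [[0, 0, 0], [0, 0, 0], -1]

```text
time: 17.92
eef_pos: [476.9, -219.8, 72.2]
ee_rot: [0.684, 0.729, 0.001, 0.0]
ft_force: [-2.2, 2.4, 15.0]
grip_width: -0.1
grip_force: 7.3
```

The force jumped to 15 N at z 72, so the key is at its stop. I'll release and lift.

Call:
play_rows:
  steps:
    - [[0, 0, 0], [0, 0, -0.06], -1]
    - [[0, 0, 0], [0, 0, -0.15], -1]
    - [[0, 0, 0], [0, 0, -0.5], -1]
    - [[0, 0, 0], [0, 0, -0.9], -1]
    - [[0, 0, 0], [0, 0, -0.9], -1]
    - [[0, 0, 0], [0, 0, -0.4], -1]
    - [[0, 0, 0], [0, 0, 0], -1]
    - [[0, 0, 0], [0, 0, 0], -1]

```text
time: 18.92
eef_pos: [476.1, -219.2, 186.6]
ee_rot: [0.684, 0.729, -0.0, -0.001]
ft_force: [-0.3, 0.7, -0.7]
grip_width: 0.5
grip_force: 0.0
```

Run:
```python
from h import *
from plant import *
d=pickle.load(open('g0.pkl','rb'));g=get_image('scene');print(hoodfit(g))
P=np.load('P.npy')
b=lambda G:((G['image'].min(2)>150)[155:185,385:412]).nonzero()
for G in(d['scene'],g):
    v,u=b(G);print('key white',len(v),v.mean(),u.mean())
D=np.abs(g['image'].astype(int)-d['scene']['image']).max(2)>40
for n,X in(('blue',[76,-28,95]),('spare',[76,107,95])):
    u,v=proj(g,w(P,X))[0].astype(int);print(n,D[v-8:v+9,u-5:u+6].sum())
print('droppers',D[215:280,170:250].sum());s=state();print(s['ft_force'].round(1),s['eef_pos'],s['time'])
print(finish_job())
```

```text
[(np.float64(0.5388802488335925), np.float64(0.0)), (np.float64(0.5233281493001555), np.float64(0.05)), (np.float64(0.48214285714285715), np.float64(0.1))]
key white 81 17.11111111111111 10.246913580246913
key white 80 17.125 10.3
blue 0
spare 1
droppers 2
[ 0.5 -0.3 -1.3] [ 476.01821335 -219.30003028  186.56884761] 18.975
the job is handed in; nothing more can be done
None
```

The reading is taken and the job handed in at about 19 s: turret clicked in at three dots, hood shut, then read key pressed to its stop (15 N) and back up, with vials and droppers unmoved in the final image check.

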